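# Stack the desk supplies in their two holders

## Robot

A 7-joint arm with a two-finger parallel gripper is mounted at the origin on the work surface; the furniture and walls round the work are solid. World frame = base frame: x ahead of the robot, y to its left, z up, the work surface at z = 0. Lengths are in mm, angles in rad, forces in N, time in s.
With the tool pointing down it reaches from about 400 to 875 mm from the base axis. Payload 19.3 kg.
Tool frame: the origin (TCP) lies at the very end of the fingers, on their centre line; the grasp point (between the pads) lies 19 mm behind it (grip_point_offset is the z of the grasp point in the tool frame, in mm); z points along the fingers, y is the line along which they close (so a half turn about z gives the same grasp; the last joint's range is limited). The gripper opens to 85 mm and grips with 20 to 120 N. Pads are 22 mm wide; open, the fingers measure 114 mm over their backs; the gripper's body (76 mm by 85 mm) begins 54 mm behind the grasp point. The pads swing forward as they close: fully open they stand 13 mm farther back than shut.
Start: joints at [-1.364, 0.521, -0.036, 1.599, 0.021, 1.021, -0.113], TCP at [170.818, 601.195, 231.291] pointing down, gripper open.
Joint ranges: [-2.91, 2.91], [-0.3, 2.13], [-1.5, 1.42], [0.17, 2.43], [-1.26, 4.41], [0.16, 1.93], [-2.52, 2.52]. Speed limits (rad/s): [1.89, 1.89, 2.39, 2.39, 3.01, 3.01, 3.01].

## Interface

Orientations are given as a 3x3 rotation matrix whose columns are the frame's x, y, z axes.
In Python, from workcell import movep, movel, goto_joints, open_gripper, clamp, wait, inverse_kinematics, read_state, camera, PlanningError, finish_job, grip_point_offset gives the robot as it stands. Calls block until the motion is done:
- movep(position, orientation): joint-space move of the TCP to a pose.
- movel(position, frame=None, max_speed=150, guard=None): straight line of the TCP; frame=None keeps the orientation; max_speed is the mean speed in mm/s. With guard (N) it stops when the force on the tool has changed by that much, and returns True; else False.
- goto_joints(angles): joint-space move.
- open_gripper() and clamp(): open the fingers fully, or close them until they stop; the grip force is fixed at half the most.
- wait(seconds).
- inverse_kinematics(position, orientation): joint angles nearest the present ones, or None.
- read_state(): the state.
- camera(name): name is "side" or "top" or "wrist"; returns a dict with "image" (400x640x3 uint8, blue, green, red), "range_z" (400x640 float32, mm along the optical axis (not along the pixel's ray), 0 where there is no reading), "fx", "fy", "cx", "cy" (pixels), "dist_coeffs" ([k1, k2, p1, p2, k3] as OpenCV has them; the pictures are not rectified), "cam_to_world" (4x4, takes a point from camera to world coordinates). Camera axes: x right, y up, looking along -z (the intrinsics and any distortion apply to the point x, -y, -z); pixel columns grow to the right and rows downward; lengths in mm; the calibration is good to about 2 mm. A picture is of the moment at which its call begins.
A pose or a line that the arm cannot do raises PlanningError and nothing moves.
- finish_job(): hands the job in; it is judged then, once.
The state is a dict: "time": time; "qpos": joint angles; "qvel": joint speeds; "joint_efforts": joint torques, N m; "eef_pos": TCP position; "tool_rot": TCP orientation; "ft_force": force on the tool from outside, world axes, zero at the start; "torque": the same for the moment, N m; "finger_gap": finger opening in mm; "gripper_force": force on a finger pad.
Only numpy, scipy, OpenCV 4.12 (cv2) and the standard library are available. Lean on these libraries where they do the work, as an engineer would, in place of code of your own. Each camera call takes 0.05 s, during which the arm holds its last target. There are 200 camera calls.

## Task

Clear the plan chest by stacking the supplies in their blue holders. In the round dish lay the large masking-tape roll flat at the bottom with the smaller clear-tape roll centred flat on top of it, and stand the glue stick upright on the dish's floor, down through the holes of both rolls; in the rectangular holder lay the blue-topped staple carton flat between the two end stops, lengthwise and centred on the base, with the red-topped carton squarely on top of it. Leave the tape measure, loupe and eraser where they lie.

Things in the scene. Friction and masses are not known exactly. Their poses are not given: they have to be found in the camera images.
- dish: Round blue plastic dish with a cork floor, fixed to the surface. 143 mm outside diameter, 132 mm inside the rim; the cork floor is 6 mm and the rim's top 10 mm above the surface. Origin: centre of its underside, z up.
- holder: Rectangular blue plastic holder with a cork pad, fixed to the surface. Base 70 mm (its x) by 108 mm (its y); an end stop, 8 mm thick and as wide as the base, stands across each end of its y, with its top 20 mm above the surface; 92 mm lie between the stops, and the two long sides are open. The pad's top is 6 mm above the surface. Origin: centre of its underside, z up.
- masking_roll: Large roll of masking tape lying flat: beige tape, brown inside, 104 mm outside diameter, 24 mm high, hole about 68 mm across. Loose, 0.1 to 0.2 kg. Too wide to grip whole: grip it across its rim, one finger in the hole. Origin: centre of its underside, z up.
- clear_roll: Smaller roll of clear tape lying flat: beige tape, white inside, 86 mm outside diameter, 25 mm high, hole about 50 mm across. Loose, about 0.1 kg. Too wide to grip whole: grip it across its rim, one finger in the hole. Origin: centre of its underside, z up. (A similar roll lying far back beside the robot's base belongs to the room and is not meant.)
- glue_stick: Glue stick standing upright: white with an orange band, 26 mm diameter, 90 mm high, loose, about 0.035 kg. Origin: centre of its underside, z up.
- blue_carton: Carton of staples with a blue top and white sides, lying flat: 38 mm (its x) by 64 mm (its y) by 22 mm high, loose, about 0.085 kg. Origin: centre of its underside, z up.
- red_carton: Carton of staples with a red top and white sides, the same size as the blue one: 38 mm (its x) by 64 mm (its y) by 22 mm high, loose, about 0.085 kg. Origin: centre of its underside, z up.
- tape_measure: Yellow pocket tape measure, 35 mm (its x) by 78 mm (its y) by 64 mm high, loose; a bystander. Origin: centre of its underside.
- loupe: Black drafting loupe (a stubby round magnifier standing upright), 43 mm diameter, 36 mm high, loose; a bystander. Origin: centre of its underside.
- eraser: Blue-sleeved white eraser, 23 mm (its x) by 58 mm (its y) by 13 mm high, loose; a bystander. Origin: centre of its underside.

How it is judged (in metres and radians):
At the end, for the whole second after the job is handed in: Masking roll flat in the dish (16 mm of its centre), clear roll flat on it (12 mm), glue stick upright on the dish floor inside both; blue carton on the holder (15 mm across, 16 mm along, 0.2 rad), red carton on it (10 mm, 0.2 rad). Heights within 4 mm, tilts under 0.12 rad, at rest (horizontal distance between masking_roll and dish below 0.016 m and z of masking_roll in the frame of dish between 0.002 and 0.01 m and horizontal distance between clear_roll and masking_roll below 0.012 m and z of clear_roll in the frame of dish between 0.026 and 0.034 m and z of glue_stick in the frame of dish between 0.002 and 0.01 m and horizontal distance between glue_stick and clear_roll below 0.03 m and x of blue_carton in the frame of holder between -0.015 and 0.015 m and y of blue_carton in the frame of holder between -0.016 and 0.016 m and angle between the y axis of blue_carton and the y axis of holder, either way round below 0.2 rad and z of blue_carton in the frame of holder between 0.002 and 0.01 m and horizontal distance between red_carton and blue_carton below 0.01 m and angle between the y axis of red_carton and the y axis of blue_carton, either way round below 0.2 rad and z of red_carton in the frame of holder between 0.024 and 0.032 m and angle between each of masking_roll, clear_roll, glue_stick, blue_carton, red_carton's own z axis and vertical below 0.12 rad and linear speed of each of masking_roll, clear_roll, glue_stick, blue_carton, red_carton below 0.02 m/s); the robot touches nothing.
It fails at once if the tape measure was pushed more than 25 mm or tipped over (distance of tape_measure from where it was at the start of the episode above 0.025 m or angle between tape_measure's own z axis and vertical above 0.5 rad).
It fails at once if the loupe was pushed more than 25 mm or tipped over (distance of loupe from where it was at the start of the episode above 0.025 m or angle between loupe's own z axis and vertical above 0.5 rad).
It fails at once if the eraser was pushed more than 25 mm or tipped over (distance of eraser from where it was at the start of the episode above 0.025 m or angle between eraser's own z axis and vertical above 0.5 rad).
It also fails if it takes over 144 s, if anything falls off the work surface, if the arm or the gripper's body presses on something with over 40 N, if the wrist force passes 120 N, or if a joint passes its speed limit or range.

## Working session

There is one attempt and no reset: what is moved stays moved. The work goes in short steps, each a Python script; the robot and the scene stay as the last script left them, time stands still between calls to the robot, and variables do not carry over. Pictures are saved under pics/ and viewed, at most 14 in all, crops included, and the job is handed in when it is done.

```bash
ls; mkdir -p pics; python3 - <<'E'
from workcell import *
import cv2,numpy as np
for n in ("top","side"):
    c=camera(n); cv2.imwrite(f"pics/{n}0.png",c["image"]); np.savez(f"{n}0.npz",**c)
    print(n,c["fx"],c["fy"],c["cx"],c["cy"],c["dist_coeffs"]);print(np.round(c["cam_to_world"],3).tolist(),(c["range_z"]>0).mean())
s=read_state();print(s["time"],s["tool_rot"],s["finger_gap"],grip_point_offset)
E
```

```text
pics
top 443.96366941339295 443.96366941339295 326.05128759810043 206.28222559997718 [-0.0274353  0.         0.         0.         0.       ]
[[-0.499, 0.677, -0.541, -396.406], [-0.867, -0.398, 0.3, 438.559], [-0.012, 0.618, 0.786, 1237.507], [0.0, 0.0, 0.0, 1.0]] 0.9961484375
side 422.7391480846681 422.7391480846681 318.96368743863746 203.05559453629155 [-0.01203592  0.          0.          0.          0.        ]
[[0.932, 0.234, -0.279, 71.408], [-0.363, 0.56, -0.744, -979.245], [-0.018, 0.795, 0.607, 852.952], [0.0, 0.0, 0.0, 1.0]] 0.9347421875
0.1 [[-9.61934731e-01  2.73279214e-01 -2.10764082e-04]
 [ 2.73279287e-01  9.61934228e-01 -9.86125981e-04]
 [-6.67465480e-05 -1.00618629e-03 -9.99999492e-01]] 85.62366393275903 -18.700000000000003
```

View pics/top0.png

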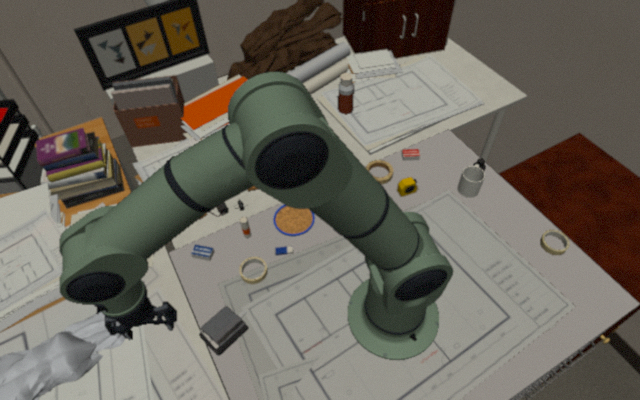

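View pics/side0.png

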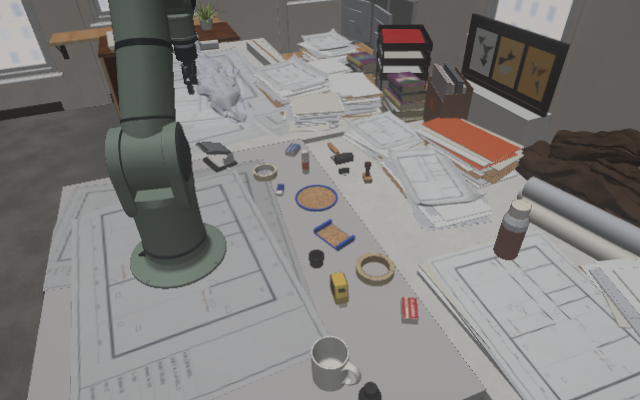

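Side view shows everything: blue carton (293,148), glue (305,160), clear roll (264,171), eraser (280,188), dish (316,197), holder (334,234), loupe (316,258), masking roll (375,268), tape measure (340,287) and red carton (409,309). The top view is partly hidden by the arm. Next I get coarse positions, then refine with the wrist camera.

```bash
cat > h.py <<'E'
from workcell import *
import cv2, numpy as np
def rays(c,px):
    K=np.array([[c["fx"],0,c["cx"]],[0,c["fy"],c["cy"]],[0,0,1.]])
    u=cv2.undistortPoints(np.asarray(px,np.float64).reshape(-1,1,2),K,np.asarray(c["dist_coeffs"])).reshape(-1,2)
    d=np.c_[u[:,0],-u[:,1],-np.ones(len(u))]
    T=np.asarray(c["cam_to_world"]); return T[:3,3],d@T[:3,:3].T
def on_plane(c,px,z):
    o,d=rays(c,px); return o+d*((z-o[2])/d[:,2])[:,None]
def cloud(c):
    v,u=np.mgrid[0:400,0:640]; o,d=rays(c,np.c_[u.ravel(),v.ravel()])
    return (o+d*c["range_z"].reshape(-1,1)).reshape(400,640,3)
def down(a):  # tool down, closing axis y at world angle a
    y=np.array([np.cos(a),np.sin(a),0]); z=np.array([0,0,-1.]); return np.c_[np.cross(y,z),y,z]
E
python3 - <<'E'
from h import *
c=dict(np.load("side0.npz")); P=cloud(c)
hsv=cv2.cvtColor(c["image"],cv2.COLOR_BGR2HSV)
for n,p in dict(blue=(293,147),glue=(305,153),clear=(264,171),eraser=(280,188),dish=(316,197),holder=(334,234),loupe=(316,255),mask=(375,268),tape=(340,278),red=(409,303),surf=(300,300),surf2=(290,210)).items(): print(n,np.round(P[p[1],p[0]]),hsv[p[1],p[0]])
# room above-surface blobs
z=P[...,2]; ok=(c["range_z"]>0)&(z>6)&(z<120)&(P[...,0]>250)&(P[...,0]<900)&(abs(P[...,1])<650)
n,l,s,ce=cv2.connectedComponentsWithStats(ok.astype(np.uint8))
for i in range(1,n):
    if s[i,4]>15: q=P[l==i]; print(np.round(ce[i]),s[i,4],np.round(q.min(0)),np.round(q.max(0)))
E
```

```text
blue [490. 417.  22.] [110  57 139]
glue [483. 251.  87.] [ 23  16 127]
clear [345. 325.   2.] [  0   0 147]
eraser [364. 181.  14.] [114 118 121]
dish [462.  91.   9.] [ 14  93 150]
holder [ 446. -103.    8.] [ 15  95 153]
loupe [ 360. -176.   19.] [ 0  5 54]
mask [ 498. -268.    0.] [  0   5 158]
tape [ 371. -316.   61.] [ 22 134 183]
red [ 510. -425.   24.] [  1 136 158]
surf [ 269. -298.    4.] [ 90   2 156]
surf2 [362.  68.   0.] [  0   3 157]
[315. 118.] 1244 [519. 512.   6.] [790. 650.  72.]
[412. 175.] 5475 [ 700. -224.    6.] [900. 502.  83.]
[292. 149.] 135 [449. 372.   7.] [518. 447.  27.]
[304. 161.] 158 [468. 240.   7.] [494. 268.  95.]
[343. 157.] 118 [607. 268.   6.] [683. 301.  23.]
[234. 160.] 25 [250. 404.   7.] [265. 429.  47.]
[367. 168.] 78 [666. 135.   6.] [689. 158.  62.]
[264. 172.] 256 [297. 250.   6.] [381. 340.  29.]
[279. 189.] 78 [341. 150.   6.] [380. 214.  18.]
[316. 198.] 537 [390.  19.   6.] [531. 166.  15.]
[332. 235.] 407 [ 390. -171.    6.] [491. -47.  24.]
[508. 298.] 12702 [ 608. -650.    6.] [ 900. -296.  120.]
[316. 258.] 217 [ 331. -214.    7.] [ 374. -171.   38.]
[374. 269.] 692 [ 436. -335.    6.] [ 540. -228.   29.]
[339. 289.] 502 [ 344. -363.    6.] [ 384. -285.   66.]
[409. 310.] 424 [ 470. -472.    6.] [ 533. -400.   28.]
[337. 361.] 1346 [ 250. -579.    6.] [ 305. -476.   93.]
[369. 392.] 327 [ 288. -620.   27.] [ 332. -582.   68.]
```

```bash
python3 - <<'E'
from h import *
ims=[]
for i,(x,y) in enumerate([(430,330),(430,0),(430,-340)]):
    movep([x,y,340],down(np.arctan2(y,x))); c=camera("wrist"); np.savez(f"w{i}.npz",**c); ims.append(c["image"])
    t=camera("side") if i==0 else None
    T=c["cam_to_world"]; print(np.round(T[:3,3]),np.round(-T[:3,2],2),c["fx"],c["dist_coeffs"][0],read_state()["time"],np.round(read_state()["qpos"],2))
cv2.imwrite("pics/w.png",cv2.resize(np.vstack(ims),None,fx=.5,fy=.5,interpolation=cv2.INTER_AREA))
E
```

```text
[382. 392. 482.] [ 0.18 -0.24 -0.95] 355.5229129888117 -0.0540311291377603 1.65 [-0.93  0.29  0.21  1.68 -0.06  1.17 -0.05]
[430.  78. 483.] [ 0.   -0.3  -0.95] 355.5229129888117 -0.0540311291377603 2.95 [-0.64  0.08  0.54  1.95 -0.05  1.12 -0.08]
[ 478. -279.  482.] [-0.18 -0.24 -0.95] 355.5229129888117 -0.0540311291377603 4.2833 [-0.11  0.43  0.95  1.69 -0.37  1.22  0.27]
```

View pics/w.png

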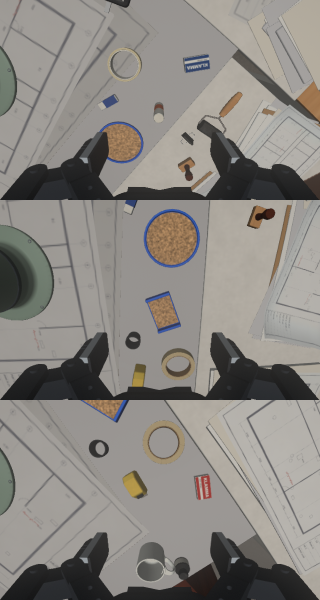

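Wrist views (half scale, stacked): view 0 has the clear roll (125,63), blue carton (196,63) and glue stick (158,112). View 1 has the dish (172,238) and holder (163,312). View 2 has the masking roll (163,442), red carton (203,487), tape measure (134,485) and loupe (98,448).

```bash
cat > find.py <<'E'
from h import *
def blob(c,px,zlo,zhi,zc,r=70,hue=None):
    """top-face points of the object near pixel px: depth band + optional colour -> contour cast on plane zc"""
    P=cloud(c); z=P[...,2]; m=((z>zlo)&(z<zhi)&(c["range_z"]>0)).astype(np.uint8)
    if hue: 
        h=cv2.cvtColor(c["image"],cv2.COLOR_BGR2HSV); m&=(cv2.inRange(h,hue[0],hue[1])>0).astype(np.uint8)
    w=np.zeros_like(m); cv2.circle(w,px,r,1,-1); m&=w
    m=cv2.morphologyEx(m,cv2.MORPH_CLOSE,np.ones((3,3),np.uint8))
    n,l,s,_=cv2.connectedComponentsWithStats(m); i=1+np.argmax(s[1:,4]); m=(l==i).astype(np.uint8)
    k=max(cv2.findContours(m,cv2.RETR_EXTERNAL,cv2.CHAIN_APPROX_NONE)[0],key=len)
    return on_plane(c,k.reshape(-1,2),zc)[:,:2].astype(np.float32), np.median(z[m>0]), m
def circle(q): (x,y),r=cv2.minEnclosingCircle(q); e=cv2.fitEllipse(q); return np.round([x,y,2*r,*e[0],*e[1]],1)
def rect(q): # centre, (short,long), angle of long axis
    (x,y),(a,b),t=cv2.minAreaRect(q); t=np.radians(t+(0 if a>b else 90)); return np.round([x,y,min(a,b),max(a,b)],1),round((t+np.pi/2)%np.pi-np.pi/2,3)
E
python3 - <<'E'
from find import *
c=[dict(np.load(f"w{i}.npz")) for i in range(3)]
q,z,_=blob(c[0],(250,130),20,32,25); print("clear",circle(q),z)
q,z,_=blob(c[0],(392,127),18,30,22,40); print("blue",rect(q),z)
q,z,_=blob(c[0],(312,208),80,100,90,25); print("glue",circle(q),z)
B=((100,100,40),(130,255,255))
q,z,_=blob(c[1],(344,76),-5,20,10,75,B); print("dish",circle(q),z)
for k in ((300,210),(350,240)): pass
h=cv2.cvtColor(c[1]["image"],cv2.COLOR_BGR2HSV)
q,z,m=blob(c[1],(326,224),14,26,20,60); print("stop",rect(q),z)
P=cloud(c[1]); zz=P[...,2]; w=np.zeros((400,640),np.uint8); cv2.circle(w,(326,224),60,1,-1)
s=((zz>14)&(zz<26)&(w>0)).astype(np.uint8); n,l,st,ce=cv2.connectedComponentsWithStats(s)
for i in range(1,n):
    if st[i,4]>20: print("  stop",rect(on_plane(c[1],np.argwhere(l==i)[:,::-1],20)[:,:2].astype(np.float32)),st[i,4])
s=((zz>3.)&(zz<26)&(w>0)).astype(np.uint8);k=max(cv2.findContours(s,0,1)[0],key=len).reshape(-1,2);print("holder all",rect(P[k[:,1],k[:,0],:2].astype(np.float32)))
q,z,_=blob(c[2],(326,84),19,32,24); print("mask",circle(q),z)
q,z,_=blob(c[2],(406,174),18,30,22,45); print("red",rect(q),z)
for i,p,a,b,zc in((0,(216,200),9,20,13),(1,(266,280),30,45,36),(1,(276,350),55,75,64),(2,(196,96),30,45,36),(2,(268,170),55,75,64)):
    q,z,_=blob(c[i],p,a,b,zc,45); print("bystander",rect(q),z)
print([round(float(np.median(cloud(k)[250:260,300:310,2])),1) for k in c])
E
```

```text
clear [339.9 297.2  86.6 340.  297.9  84.1  84.8] 24.959127810060977
blue (array([485.2, 413.9,  39. ,  63.9]), np.float64(0.828)) 22.368319245398936
glue [476.3 263.7  22.3 475.1 265.3  11.2  21.7] 89.00117986667044
dish [460.9  91.4 141.8 460.8  91.5 139.9 140.4] 9.421429533666128
stop (array([424.1, -58.8,   9. ,  69.4]), np.float64(0.348)) 19.414402775936196
  stop (array([424.1, -58.8,   9. ,  69.4]), np.float64(0.348)) 319
  stop (array([ 457.9, -152. ,   10.3,   69.4]), np.float64(0.344)) 298
holder all (array([ 441.4, -106.7,   70.1,  108.6]), np.float64(-1.222))
mask [ 489.1 -281.1  104.6  489.1 -281.1  102.9  103.4] 24.01365562982062
red (array([ 503.4, -436.3,   38.7,   64.6]), np.float64(1.086)) 22.234041923602945
bystander (array([361.7, 182. ,  23.5,  57.4]), np.float64(1.19)) 12.687864989152615
bystander (array([ 353.2, -188.8,   41.6,   44.3]), np.float64(1.538)) 34.37240019481479
bystander (array([ 368.9, -302.2,   32.9,   44. ]), np.float64(1.431)) 62.15963404717098
bystander (array([ 354.4, -191.7,   41. ,   42.7]), np.float64(-1.489)) 34.44994693107469
bystander (array([ 368.8, -315. ,   34.4,   47. ]), np.float64(1.429)) 61.731047330720116
[-0.8, -0.6, -0.4]
```

```bash
cat >> find.py <<'E'
def u(t): return np.array([np.cos(t),np.sin(t)])
def pick(xy,z,a,up=150):
    movep([*xy,up],down(a)); movel([*xy,z+15],max_speed=250); movel([*xy,z],max_speed=60); clamp()
    movel([*xy,up],max_speed=200); s=read_state(); print("t",round(s["time"],1),"gap",round(s["finger_gap"],1),"F",round(s["gripper_force"],1),np.round(s["qpos"],2))
def place(xy,z,a,up=150):
    movep([*xy,up],down(a)); movel([*xy,z+12],max_speed=200); hit=movel([*xy,z],max_speed=40,guard=12); s=read_state()
    print("t",round(s["time"],1),"hit",hit,"z",round(s["eef_pos"][2],1),"gap",round(s["finger_gap"],1))
    open_gripper(); movel([*xy,up],max_speed=200)
DISH=np.array([460.9,91.5]); HOLD=np.array([441.1,-105.6])
E
python3 - <<'E'
from find import *
for n,lo in (("side0",15),("w0",15)):
    c=dict(np.load(n+".npz")); P=cloud(c).reshape(-1,3); m=(P[:,2]>lo)&(P[:,2]<95)&(abs(P[:,0]-480)<40)&(abs(P[:,1]-258)<35); q=P[m]; print(n,m.sum(),np.round(np.percentile(q,[1,50,99],axis=0)).tolist())
    t=q[q[:,2]>84]; print(np.round(t.min(0)),np.round(t.max(0)),np.round(t.mean(0)))
C=np.array([489.1,-281.1])
pick(C+43*u(.6),8,.6); 
c=camera("wrist"); cv2.imwrite("pics/m1.png",c["image"])
E
```

```text
side0 143 [[469.0, 241.0, 17.0], [479.0, 248.0, 59.0], [493.0, 266.0, 92.0]]
[470. 240.  85.] [494. 268.  95.] [481. 254.  89.]
w0 690 [[470.0, 247.0, 17.0], [478.0, 263.0, 85.0], [493.0, 271.0, 92.0]]
[470. 246.  84.] [494. 271.  92.] [482. 259.  90.]
t 7.8 gap 14.4 F 63.2 [ 0.03  0.61  0.47  1.8  -0.36  0.82  1.28]
```

View pics/m1.png

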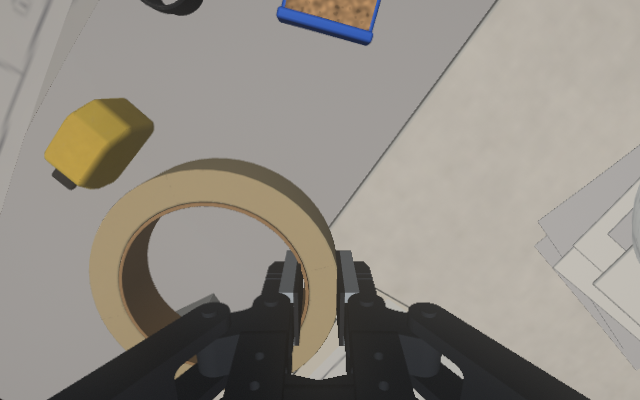

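The masking roll is held level across its rim (rim edges at about x=300–340, y=300). Placing it, then moving to the clear roll.

```bash
python3 - <<'E'
from find import *
place(DISH+44*u(.3),15,.3)
movep([400,60,330],down(.25)); c=camera("wrist"); np.savez("w3.npz",**c)
h=cv2.cvtColor(c["image"],cv2.COLOR_BGR2HSV); P=cloud(c)
m=((P[...,2]>24)&(P[...,2]<38)&(np.hypot(P[...,0]-461,P[...,1]-91)<80)); q=P[m]
print("mask",cv2.minEnclosingCircle(q[:,:2].astype(np.float32)),np.percentile(q[:,2],[2,50,98]))
print("plane",np.linalg.lstsq(np.c_[q[:,:2],np.ones(len(q))],q[:,2],rcond=None)[0])
cv2.imwrite("pics/m2.png",c["image"])
m=(P[...,2]>80)&(P[...,2]<100)&(np.hypot(P[...,0]-481,P[...,1]-258)<50);q=P[m]; print("glue",len(q),q.min(0),q.max(0)) if len(q) else 0
E
```

```text
t 10.5 hit False z 15.0 gap 14.3
mask ((462.1628112792969, 89.23797607421875), 52.44322204589844) [26.19071095 29.90690011 31.76318348]
plane [-6.16289958e-04  2.66821740e-03  2.98456133e+01]
glue 138 [473.34175967 244.16560044  80.15336375] [494.01326946 252.59662132  91.37205009]
```

View pics/m2.png

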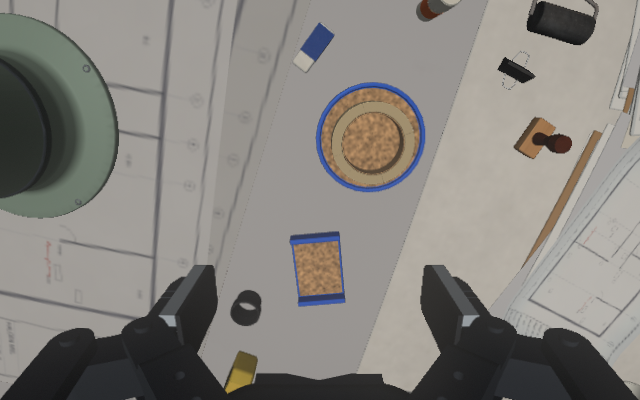

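The masking roll lies flat in the dish (centre pixel 373,143), about 2.5 mm off centre. Next is the clear roll.

```bash
python3 - <<'E'
from find import *
C=np.array([340,297.4]); t=.718
pick(C+37*u(t),8,t)
g=read_state()["finger_gap"]
place(np.array([462.,89.4])+(43-g/2)*u(.3),39,.3)
movep([400,60,330],down(.25)); c=camera("wrist"); np.savez("w4.npz",**c)
P=cloud(c)
m=((P[...,2]>45)&(P[...,2]<65)&(np.hypot(P[...,0]-461,P[...,1]-91)<80)); q=P[m]
print("clear",cv2.minEnclosingCircle(q[:,:2].astype(np.float32)),np.percentile(q[:,2],[2,50,98]))
print("plane",np.linalg.lstsq(np.c_[q[:,:2],np.ones(len(q))],q[:,2],rcond=None)[0])
m=((P[...,2]>24)&(P[...,2]<38)&(np.hypot(P[...,0]-461,P[...,1]-91)<80)); q=P[m]
print("mask",cv2.minEnclosingCircle(q[:,:2].astype(np.float32)))
cv2.imwrite("pics/m3.png",c["image"])
E
```

```text
t 16.7 gap 8.7 F 56.6 [-1.24  0.48  0.53  2.05 -0.37  0.7   0.25]
t 18.8 hit False z 39.0 gap 8.9
clear ((462.4032897949219, 90.77050018310547), 43.170101165771484) [46.36903552 54.72033696 56.49822712]
plane [-3.86032202e-03  8.32408954e-03  5.51652094e+01]
mask ((462.1006164550781, 88.89323425292969), 52.30832290649414)
```

View pics/m3.png

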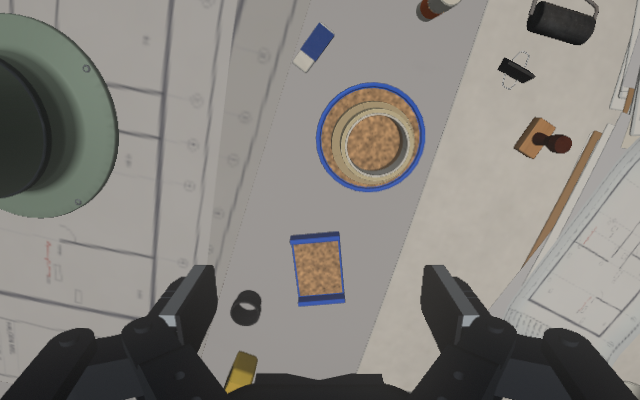

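The clear roll is flat and centred on the masking roll (pixel 377,143), 2 mm off. Next is the glue stick.

```bash
python3 - <<'E'
from find import *
pick([481.6,257.5],58,.49,up=170)
place([462.3,90],65,.25,up=170)
movep([400,60,330],down(.25)); c=camera("wrist"); np.savez("w5.npz",**c)
P=cloud(c)
m=((P[...,2]>75)&(P[...,2]<110)&(np.hypot(P[...,0]-461,P[...,1]-91)<80)); q=P[m]
print("glue",len(q),cv2.minEnclosingCircle(q[:,:2].astype(np.float32)),np.percentile(q[:,2],[2,50,98]))
m=((P[...,2]>50)&(P[...,2]<60)&(np.hypot(P[...,0]-461,P[...,1]-91)<80)); q=P[m]
print("clear",cv2.minEnclosingCircle(q[:,:2].astype(np.float32)))
cv2.imwrite("pics/m4.png",c["image"][:260,200:500])
E
```

```text
t 24.4 gap 25.0 F 58.8 [-1.2   0.66  0.89  1.9  -0.65  0.9   0.51]
t 26.2 hit False z 65.0 gap 24.6
glue 510 ((462.6242370605469, 90.08338928222656), 12.985721588134766) [78.25350583 95.57473851 97.42113269]
clear ((462.57818603515625, 91.04656982421875), 43.22822952270508)
```

View pics/m4.png

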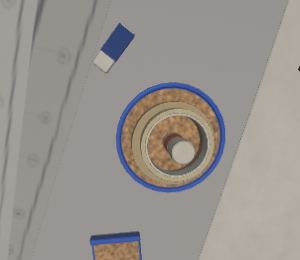

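The glue stick stands upright in the holes (crop pixel 178,148), top at 96 mm, so it rests on the floor. Next are the cartons.

```bash
cat > chk.py <<'E'
from find import *
def check(n,zlo,zhi):
    movep([400,-60,330],down(-.1)); c=camera("wrist"); P=cloud(c); cv2.imwrite(f"pics/{n}.png",c["image"][:,100:540])
    m=(P[...,2]>zlo)&(P[...,2]<zhi)&(np.hypot(P[...,0]-HOLD[0],P[...,1]-HOLD[1])<75); q=P[m]
    print(rect(q[:,:2].astype(np.float32)),np.percentile(q[:,2],[2,50,98]),read_state()["time"])
E
python3 - <<'E'
from chk import *
A=-1.222+np.pi/2
pick([485.2,413.9],5,.828-np.pi/2)
place(HOLD,12,A,up=180)
check("m5",24.5,36)
E
```

```text
t 32.3 gap 36.6 F 60.1 [-1.44  1.02  1.2   1.67 -1.02  1.21 -0.72]
t 35.6 hit False z 12.0 gap 36.7
(array([ 440. , -104.3,   38. ,   64.6]), np.float64(-1.219)) [26.26652779 28.13076446 29.88207873] 38.225
```

View pics/m5.png

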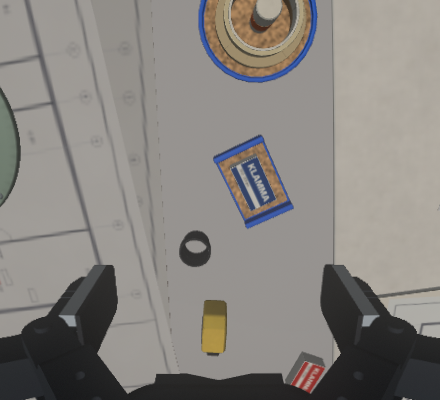

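The blue carton sits centred between the stops (crop pixel 253,182), top at 28 mm. Next is the red one.

```bash
python3 - <<'E'
from chk import *
pick([503.4,-436.3],5,1.086-np.pi/2)
place([440.3,-104.6],34,-1.219+np.pi/2,up=180)
check("m6",45,60)
c=camera("side"); cv2.imwrite("pics/m7.png",c["image"])
E
```

```text
t 42.5 gap 36.6 F 60.0 [ 0.11  0.88  0.91  1.58 -0.77  1.07  0.75]
t 45.1 hit False z 34.0 gap 36.5
(array([ 439.8, -105. ,   38. ,   64.9]), np.float64(-1.215)) [48.15981273 50.18108223 51.85058758] 47.575
```

View pics/m6.png

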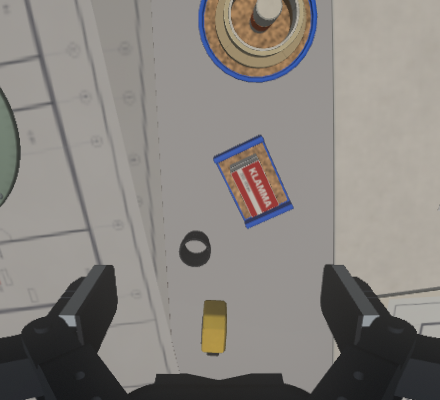

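View pics/m7.png

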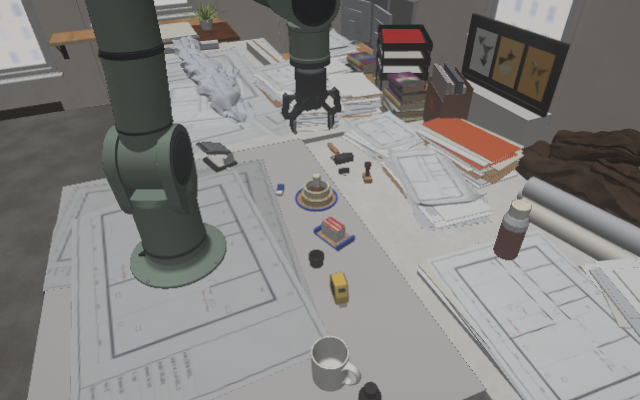

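The red carton is squarely on the blue one (wrist crop 255,185; side view 333,230). The dish stack stands at (316,190), and the bystanders are where they were.

```bash
python3 -c "
from workcell import *
wait(0.5); print(finish_job())"
```

```text
the job is handed in; nothing more can be done
None
```

I stacked both holders as asked and handed the job in at about 48 s; the last camera checks put every piece within tolerance and the bystanders undisturbed, though the verdict itself was not shown.

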